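Set the tea place: turn the cup up onto its coaster, spoon in the tray

ROBOT

A 7-joint arm with a two-finger parallel gripper is mounted at the origin on the work surface. World frame = base frame: x ahead of the robot, y to its left, z up, the work surface at z = 0. Lengths are in mm, angles in rad, forces in N, time in s.
With the tool pointing down it reaches from about 425 to 825 mm from the base axis. Payload 3.6 kg.
Tool frame: the origin (TCP) lies at the very end of the fingers, on their centre line; the grasp point (between the pads) lies 19 mm behind it; z points along the fingers, y is the line along which they close (so a half turn about z gives the same grasp; the last joint's range is limited). The gripper opens to 93 mm and grips with 3 to 60 N. Pads are 15 mm wide; open, the fingers measure 128 mm over their backs; the gripper's body (75 mm by 188 mm) begins 65 mm behind the grasp point.
Start: joints at [-0.026, 0.615, -0.013, 1.423, 0.008, 1.103, -0.04], TCP at [649.971, 0.024, 218.64] pointing down, gripper open.
Joint ranges: [-3.12, 3.12], [-0.3, 2.06], [-1.34, 1.32], [0.26, 2.42], [-1.36, 4.5], [0.01, 1.98], [-2.84, 2.84]. Speed limits (rad/s): [2.79, 2.79, 3.14, 3.14, 3.14, 3.14, 3.14].

INTERFACE

Orientations are given as a unit quaternion [x, y, z, w].
In Python, from cell import * gives the robot as it stands.
- The arm moves only by the shell command python3 -m jog 'ROWS'. ROWS is JSON, a list that holds one entry, the list of rows, each a list of 7 numbers: the shift along the tool's x, y, z in mm, then the turn, a rotation vector about the tool's x, y, z in rad, then the gripper command: -1 is fully open, 1 is shut, values between are in proportion. A call has 1 to 10 rows; each row is the pose to reach, as a shift and turn from the pose commanded when the call began, along the tool's axes at that moment; what a row does not reach only later rows make up. A row lasts 1/10 s, in which the tool goes at most 50 mm and 8.59 degrees, less where a joint would pass 70% of its speed; a pose out of reach is approached as far as the arm can. A call with a gripper value outside its range is refused whole. The fingers move at their own pace and stop on an object; the grip force is fixed at half the most. Time passes only in rows, so rows that repeat a pose let the fingers close. It gives the time, the measured TCP pose, the force, the opening and the grip force at its end, in the units of the state.
- state(): the state, without advancing time (a new reading comes with each control period).
- capture(name): name is "scene" or "side" or "wrist"; returns a dict with "img" (384x512x3 uint8, blue, green, red), "range_z" (384x512 float32, mm along the optical axis (not along the pixel's ray), 0 where there is no reading), "fovy" (degrees; the focal length in pixels is half the picture's height over the tangent of half this angle, whatever the lens; pixels are square), "cx", "cy" (the principal point, pixels), "world_to_cam" (4x4, takes a point from world to camera coordinates); the wrist camera has in their place "mount" (4x4, takes a point from camera to tool coordinates, whose origin is the TCP and whose axes are the flange's). Camera axes: x right, y down, z forward; pixel columns grow to the right and rows downward; lengths in mm; the calibration is good to about 2 mm. A picture is of the moment at which its call begins: read the wrist's pose just before it.
- job_done(): hands the job in; it is judged then, once.
The state is a dict: "time": time; "joint_pos": joint angles; "dq": joint speeds; "tau": joint torques, N m; "position": TCP position; "tcp_rot": TCP orientation; "wrist_force": force on the tool from outside, world axes, zero at the start; "torque": the same for the moment, N m; "width": finger opening in mm; "grasp_force": force on a finger pad.
Only numpy, scipy, OpenCV 4.12 (cv2) and the standard library are available. Lean on these libraries where they do the work, as an engineer would, in place of code of your own. Each camera call takes 0.05 s, during which the arm holds its last target. There are 200 camera calls.

TASK

Set the tea place: take the green cup that stands upside down on the lazy Susan, turn it mouth-up and stand it in the middle of the round cork coaster that lies by itself on the table, and lay the serving spoon flat in the white porcelain tray. Set the cup down without dropping or banging it, and do not shift or tip over the three jars or the candy dish.

Things in the scene. Friction and masses are not known exactly. Their poses are not given: they have to be found in the camera images.
- cup: Green ceramic cup with eight flat upright sides, no taper, no handle: 60 mm across flats, 80 mm high, wall 4 mm, 220 g, a brown unglazed disc under its bottom. Origin: centre of the bottom's outside; z points from bottom to open mouth (down at the start, origin 80 mm above the lazy Susan); x and y stand square to two flat sides. It lies steady on a flat side.
- cup_rim (a point): Centre of the cup's mouth, in the plane of the rim, 80 mm along the cup's z from its origin.
- spoon: Steel serving spoon, 190 mm long, 80 g, lying flat on the lazy Susan. x points from handle to bowl, z up. Origin: at the level of the surface it lies on, near its balance point. Handle: 14 mm wide from x = -96 to +25 mm, then 10 mm wide to x = +44 mm; it spans 2 to 10 mm above the surface. Bowl: round, 44 mm across, 11 mm high, centred at x = +62 mm.
- spoon_bowl (a point): Centre of the spoon's bowl, 62 mm along the spoon's x, 6 mm above its underside.
- spoon_end (a point): Near the end of the spoon's handle, at -90 mm along the spoon's x, 6 mm above its underside.
- coaster: Round cork coaster, alone on the table in front of the lazy Susan to the left or right, 104 mm in diameter, 8 mm thick, stuck to the table. Origin: centre of its underside.
- tray: White porcelain rectangular spoon tray, fixed on the table to the other side from the coaster: 230 mm along its x, 100 mm along its y, rim 12 mm high, walls and floor 5 mm thick (inside 220 x 90 mm). Origin: centre of its underside.
- turntable: Wooden lazy Susan, 420 mm in diameter, its top 35 mm above the table; held by its brake, it does not turn. Origin: centre, at table height. Carries the cup, the spoon, the jars and the candy dish.
- jar_low: Closed glass jar with a gold-coloured cap, 70 mm in diameter, 90 mm high. Origin: centre of its underside. Leave alone.
- jar_mid: Closed glass jar with a wooden cap, 70 mm in diameter, 115 mm high. Origin: centre of its underside. Leave alone.
- jar_tall: Closed glass jar with a steel cap, 70 mm in diameter, 145 mm high. Origin: centre of its underside. Leave alone.
- candy_dish: White porcelain candy dish with a gold rim, 94 mm in diameter, 48 mm high. Origin: centre of its underside. Leave alone.
Not all that is in view belongs to the job. What is shaped like the cup but red is not meant.

How it is judged:
By the outcome, as a careful person would: the job done as asked, in the order asked, and still so for the second after the job is handed in, with the robot touching nothing.
It also fails if it takes over 72 s, if anything falls off the work surface, if the arm or the gripper's body presses on something with over 40 N, if the wrist force passes 120 N, or if a joint passes its speed limit or range.

## Working session

There is one attempt and no reset: what is moved stays moved. The work goes in short steps, Python scripts to look and compute and a shell command to move; the robot and the scene stay as the last step left them, time stands still between calls to the robot, and variables do not carry over. Pictures are saved under pics/ and viewed, at most 13 in all, crops included, and the job is handed in when it is done.

```bash
ls; mkdir -p pics; python3 - <<'E'
from cell import *
import cv2,numpy as np,pickle
d={}
for n in ("scene","side","wrist"):
    s=state(); c=capture(n); c['state']=s; d[n]=c
    print(n,c['fovy'],c['cx'],c['cy'],c.get('world_to_cam',c.get('mount')))
pickle.dump(d,open('cap0.pkl','wb'))
cv2.imwrite('pics/scene0.png',cv2.resize(d['scene']['img'],(800,600)))
cv2.imwrite('pics/side0.png',cv2.resize(d['side']['img'],(800,600)))
print(state())
E
```

```text
pics
scene 55.603080090163054 260.78321816243823 191.12838846587405 [[ 1.01810737e-02  9.99837020e-01  1.49090212e-02 -2.39232955e+01]
 [ 6.00992839e-01  5.79797992e-03 -7.99233377e-01 -2.66031763e+02]
 [-7.99189560e-01  1.70972689e-02 -6.00835860e-01  1.38774850e+03]
 [ 0.00000000e+00  0.00000000e+00  0.00000000e+00  1.00000000e+00]]
side 46.26754266600039 259.60950486744866 192.3770921137249 [[ 9.18056563e-01 -3.96433762e-01  3.52420083e-03 -4.96163418e+02]
 [-2.05701772e-01 -4.83923252e-01 -8.50591011e-01  1.94843309e+02]
 [ 3.38908437e-01  7.80165725e-01 -5.25816045e-01  9.24281326e+02]
 [ 0.00000000e+00  0.00000000e+00  0.00000000e+00  1.00000000e+00]]
wrist 71.1053709358655 252.5896577646482 191.8101152640143 [[-1.05445302e-03 -9.61832483e-01 -2.73636919e-01  7.62690469e+01]
 [ 9.99999391e-01 -1.10332213e-03  2.46994730e-05  8.93370334e-01]
 [-3.25666424e-04 -2.73636726e-01  9.61833060e-01 -1.65850050e+02]
 [ 0.00000000e+00  0.00000000e+00  0.00000000e+00  1.00000000e+00]]
{'time': 0.15, 'joint_pos': array([-0.02651034,  0.61570908, -0.01258853,  1.42452714,  0.00811573,
        1.10342326, -0.0404225 ]), 'dq': array([-1.03271341e-03, -2.90309023e-03,  8.30963495e-05, -4.29422659e-03,
       -2.90990263e-04, -4.68005670e-04, -1.14227191e-03]), 'tau': array([ 1.13936116e-03, -4.59350109e+01,  2.09416850e-01, -1.65943640e+01,
       -6.11101720e-02,  1.81601685e-02,  1.63591380e-04]), 'position': array([6.49385047e+02, 1.29159320e-03, 2.17740808e+02]), 'tcp_rot': array([ 7.07093683e-01,  7.07119160e-01, -7.30082836e-04, -6.95244786e-04]), 'wrist_force': array([-0.09297825,  0.45255711, -0.46624002]), 'torque': array([ 0.02506055, -0.00098016, -0.0324778 ]), 'grasp_force': 0.0, 'width': 92.81003119656673}
```

View pics/scene0.png

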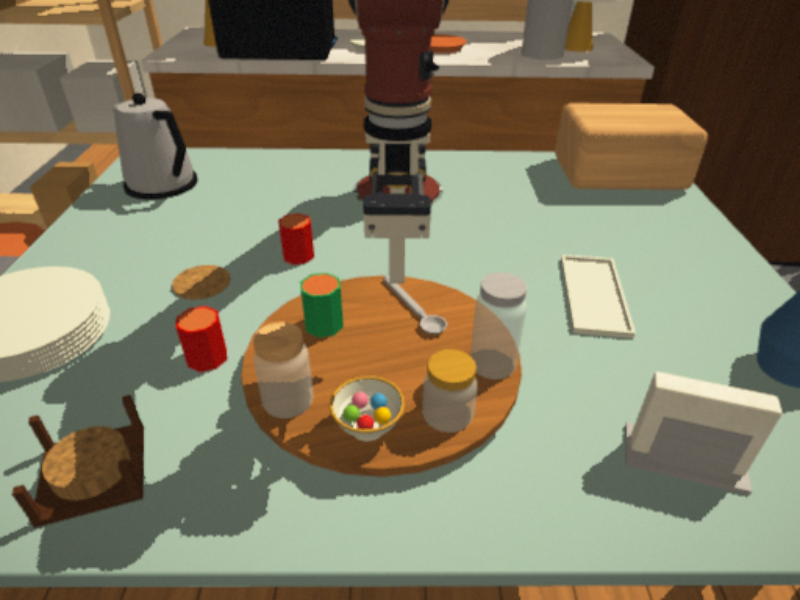

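View pics/side0.png

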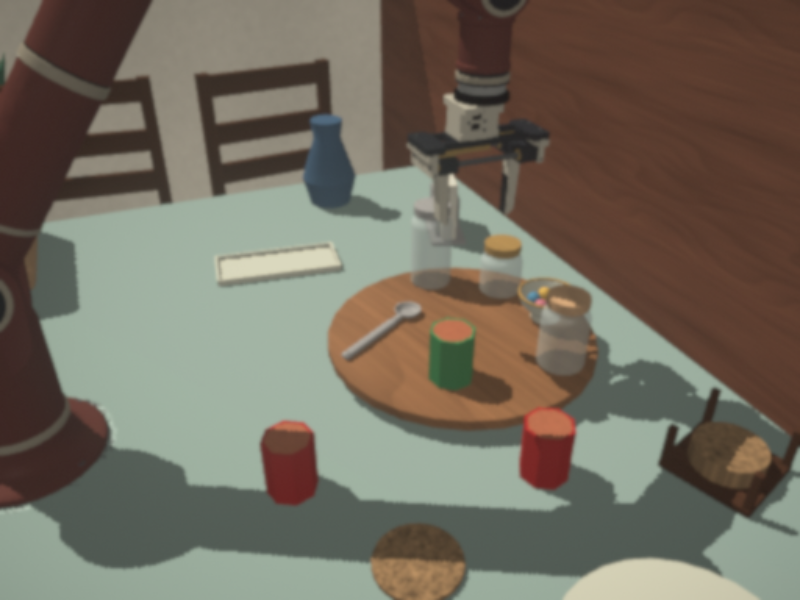

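The scene view (800x600) shows the green cup at (322,305), the spoon from (390,280) to (432,325), the loose coaster at (201,281) and the tray at (596,296). The red cups at (297,240) and (202,338) are distractors. The side view agrees: green cup (452,352), coaster (418,562), spoon (345,355) to (408,310).

```bash
cat > h.py <<'E'
from cell import *
import cv2,numpy as np,pickle
from scipy.spatial.transform import Rotation as R
def T(c):
    "camera-to-world 4x4"
    if 'world_to_cam' in c: return np.linalg.inv(c['world_to_cam'])
    s=c['state']; M=np.eye(4); M[:3,:3]=R.from_quat(s['tcp_rot']).as_matrix(); M[:3,3]=s['position']
    return M@c['mount']
def grab(n):
    s=state(); c=capture(n); c['state']=s; return c
def f(c): return 192/np.tan(np.radians(c['fovy']/2))
def rays(c,uv):
    uv=np.asarray(uv,float).reshape(-1,2)
    d=np.c_[(uv[:,0]-c['cx'])/f(c),(uv[:,1]-c['cy'])/f(c),np.ones(len(uv))]
    return d
def onplane(c,uv,z):
    M=T(c); d=rays(c,uv)@M[:3,:3].T; o=M[:3,3]
    return o+d*((z-o[2])/d[:,2])[:,None]
def cloud(c,mask):
    v,u=np.nonzero(mask&(c['range_z']>0)); d=rays(c,np.c_[u,v])*c['range_z'][v,u][:,None]
    M=T(c); return d@M[:3,:3].T+M[:3,3]
def proj(c,p):
    M=np.linalg.inv(T(c)); q=np.atleast_2d(p)@M[:3,:3].T+M[:3,3]
    return q[:,:2]/q[:,2:]*f(c)+[c['cx'],c['cy']]
def hsv(c): return cv2.cvtColor(c['img'],cv2.COLOR_BGR2HSV)
def box(c,u0,u1,v0,v1):
    m=np.zeros(c['img'].shape[:2],bool); m[v0:v1,u0:u1]=1; return m
def green(c):
    H=hsv(c); m=((H[...,0]>50)&(H[...,0]<80)&(H[...,1]>140)&(H[...,2]>30)).astype(np.uint8)
    n,l,st,ce=cv2.connectedComponentsWithStats(m); i=1+np.argmax(st[1:,4]); return l==i
E
python3 - <<'E'
from h import *
np.set_printoptions(precision=1,suppress=True)
d=pickle.load(open('cap0.pkl','rb'))
for n in d:
    c=d[n]; m=green(c); P=cloud(c,m)
    print(n,'green',m.sum(),P.min(0),P.max(0),np.median(P,0))
    # all tall points around: cup top by height 110..118 near green
    A=cloud(c,np.ones(m.shape,bool))
    g=np.median(P,0)
    t=A[(abs(A[:,2]-115)<4)&(np.hypot(*(A[:,:2]-g[:2]).T)<60)]
    print(' top',len(t),t.min(0) if len(t) else '',t.max(0) if len(t) else '')
    # coaster
    t=A[(abs(A[:,2]-8)<3.5)]
    print(' z~8 n',len(t))
    H=hsv(c)
    if n!='wrist':
        b=box(c,105,155,165,195) if n=='scene' else box(c,230,305,330,384)
        mk=b&(H[...,0]>5)&(H[...,0]<28)&(H[...,1]>70)
        k,_=cv2.findContours(mk.astype(np.uint8),0,1); k=max(k,key=cv2.contourArea)
        q=onplane(c,k[:,0],8)
        ce,r=cv2.minEnclosingCircle(q[:,:2].astype(np.float32)); print(' coaster',ce,r,q.min(0),q.max(0))
    b=box(c,345,415,155,220) if n=='scene' else box(c,130,225,150,185)
    if n!='wrist':
        mk=b&(H[...,1]<60)&(H[...,2]>120)
        k,_=cv2.findContours(mk.astype(np.uint8),0,1); k=max(k,key=cv2.contourArea)
        q=onplane(c,k[:,0],12); print(' tray',cv2.minAreaRect(q[:,:2].astype(np.float32)))
cv2.imwrite('pics/wrist0.png',cv2.resize(d['wrist']['img'],(800,600)))
E
```

```text
scene green 600 [ 567.4 -142.7   38.3] [594.4 -87.3 116.5] [ 587.8 -112.2   79.7]
 top 347 [ 530.2 -148.3  111. ] [593.1 -87.3 118.2]
 z~8 n 4087
 coaster (403.2748107910156, -365.35565185546875) 55.765953063964844 [ 350.8 -416.8    8. ] [ 456.3 -312.     8. ]
 tray ((416.2821960449219, 375.47686767578125), (220.89173889160156, 365.1976013183594), 78.92041778564453)Traceback (most recent call last):
  File "<stdin>", line 5, in <module>
  File "h.py", line 30, in green
    n,l,st,ce=cv2.connectedComponentsWithStats(m); i=1+np.argmax(st[1:,4]); return l==i
                                                       ~~~~~~~~~^^^^^^^^^^
    return _wrapfunc(a, 'argmax', axis=axis, out=out, **kwds)
    return bound(*args, **kwds)
ValueError: attempt to get argmax of an empty sequence
```

```bash
python3 - <<'E'
from h import *
np.set_printoptions(precision=1,suppress=True)
d=pickle.load(open('cap0.pkl','rb'))
c=d['side'];H=hsv(c); print(H[230,285],H[240,280],H[230,300]); print('coaster',H[370,265],H[345,265],'tray',H[168,180],'bg',H[185,180])
c=d['scene'];H=hsv(c);print('coaster',H[180,130],'bg',H[200,100],'tray',H[190,381],'bg',H[190,440],'rim',H[168,381],'spoon',H[207,276],'wood',H[210,250])
cv2.imwrite('pics/wrist0.png',cv2.resize(d['wrist']['img'],(800,600)))
E
```

```text
[61 89 83] [ 63 101  96] [60 88 81]
coaster [ 16 116 160] [ 16 103  84] tray [ 28  33 218] bg [ 62  24 180]
coaster [ 16 157  96] bg [ 53  33 178] tray [ 25  43 241] bg [ 53  36 200] rim [ 23  55 213] spoon [ 17  39 207] wood [ 14 181 173]
```

View pics/wrist0.png

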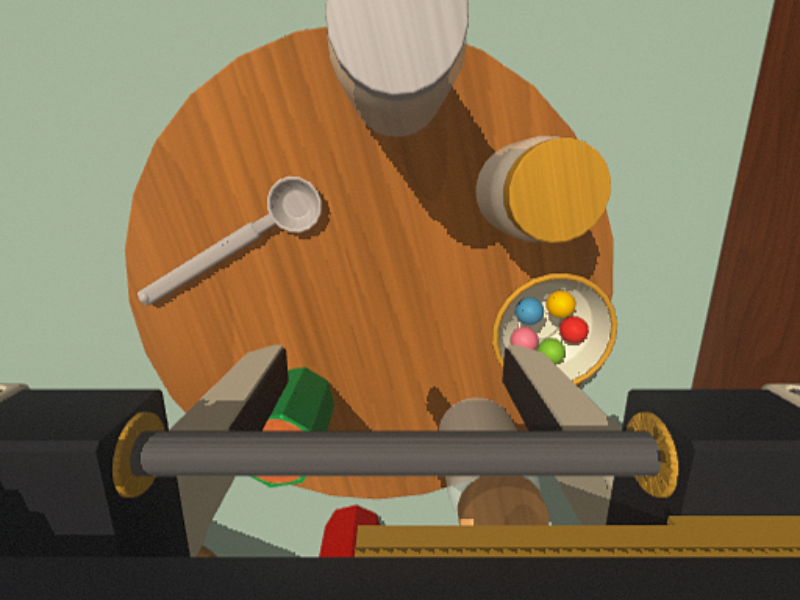

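The wrist view (up = +y, right = +x) shows the spoon from (147,297) to its bowl at (295,204). The cup is at (300,420), half hidden by a finger. The jars are at (397,60), (555,190) and (500,470), and the dish is at (557,330).

```bash
python3 - <<'E'
import re
s=open('h.py').read().replace("(H[...,1]>140)","(H[...,1]>75)").replace("H[...,2]>30)","H[...,2]>25)")
open('h.py','w').write(s)
E
python3 - <<'E'
from h import *
np.set_printoptions(precision=1,suppress=True)
d=pickle.load(open('cap0.pkl','rb'))
def big(m):
    k,_=cv2.findContours(m.astype(np.uint8),0,1); return max(k,key=cv2.contourArea)[:,0]
for n in d:
    c=d[n]; H=hsv(c); A=cloud(c,np.ones(H.shape[:2],bool)); print(n)
    m=green(c); P=cloud(c,m); print(' green',m.sum(),P.min(0),P.max(0))
    if n!='wrist':
        b=box(c,105,155,165,195) if n=='scene' else box(c,225,305,325,384)
        q=onplane(c,big(b&(H[...,0]>5)&(H[...,0]<25)&(H[...,1]>70)),8)
        print(' coaster fitEllipse',cv2.fitEllipse(q[:,:2].astype(np.float32)))
        b=box(c,345,415,155,220) if n=='scene' else box(c,130,225,150,185)
        q=onplane(c,big(b&(H[...,0]<40)&(H[...,2]>(150 if n=='scene' else 120))),12); print(' tray',cv2.minAreaRect(q[:,:2].astype(np.float32)))
    # vertical-side normals of cup from depth (sides z 45..105)
    w=P[(P[:,2]>45)&(P[:,2]<105)]; 
    if n!='wrist': 
        # histogram of edge direction: lower xy hull
        h=cv2.convexHull(w[:,:2].astype(np.float32))[:,0]; print(' side hull',h.tolist() if len(h)<12 else h[::2].tolist())
    t=A[(abs(A[:,2]-115)<3)&(abs(A[:,0]-562)<45)&(abs(A[:,1]+118)<45)]
    if len(t): print(' top',len(t),(t.min(0)+t.max(0))/2,np.ptp(t,0),cv2.minAreaRect(t[:,:2].astype(np.float32)))
    for nm,z in(('low',125),('mid',150),('tall',180)):
        t=A[(abs(A[:,2]-z)<4)&(A[:,0]>540)&(A[:,0]<900)&(abs(A[:,1])<220)]
        if len(t)>30: print(' jar',nm,len(t),t.min(0),t.max(0))
    # spoon
    b={'scene':box(c,243,290,175,216),'side':box(c,215,272,190,232),'wrist':box(c,85,208,110,200)}[n]
    k=big(b&(H[...,1]<(110 if n!='side' else 70))&(H[...,2]>90)); q=onplane(c,k,43)[:,:2].astype(np.float32)
    print(' spoon',cv2.contourArea(k),cv2.minAreaRect(q),cv2.boxPoints(cv2.minAreaRect(q)).tolist())
E
```

```text
scene
 green 637 [ 548.5 -148.3   37.9] [594.4 -86.9 116.6]
 coaster fitEllipse ((402.62921142578125, -364.19873046875), (101.93299865722656, 108.1537857055664), 121.38323211669922)
 tray ((427.398681640625, 362.953125), (102.62216186523438, 236.43702697753906), 82.48119354248047)
 side hull [[594.425048828125, -124.85749053955078], [592.9674072265625, -110.56454467773438], [589.2756958007812, -99.63312530517578], [572.0802001953125, -88.05663299560547], [568.421142578125, -87.14338684082031], [579.3275756835938, -142.46568298339844], [583.9613037109375, -141.30638122558594]]
 top 332 [ 561.6 -117.9  114.7] [62.9 61.   5.3] ((561.3958129882812, -117.7724609375), (62.006290435791016, 59.16485595703125), 7.986372470855713)
 jar low 832 [ 645.  -182.9  121. ] [779.2 173.3 129. ]
 jar mid 666 [ 635.6 -180.   146. ] [755.5 176.5 154. ]
 jar tall 422 [621.2 111.8 176.1] [681.9 172.  183.1]
 spoon 479.5 ((506.4241027832031, 34.69640350341797), (164.70603942871094, 129.39784240722656), 0.6640305519104004) [[423.3267822265625, 98.43656921386719], [424.826416015625, -30.952579498291016], [589.
[... 1168 characters left out ...]
1015625], [574.78955078125, 89.11351013183594]]
wrist
 green 1134 [ 554.4 -124.2   35.2] [603.7  -6.5 246.1]
 top 410 [ 564.8 -117.   114.2] [47.5 63.9  4.2] ((567.4157104492188, -119.06673431396484), (65.23954010009766, 38.816436767578125), 73.78974151611328)
 jar low 3697 [ 622.2 -164.   121. ] [779.1 124.3 128.9]
 jar mid 1775 [ 616.8 -151.6  146. ] [753.6 143.3 154. ]
 jar tall 4554 [620.4 113.  176. ] [681.2 149.6 182.3]
 spoon 1917.5 ((508.61944580078125, 30.179336547851562), (178.09991455078125, 43.405494689941406), 24.379047393798828) [[418.5513916015625, 13.189678192138672], [436.4678955078125, -26.345552444458008], [598.6875, 47.16899490356445], [580.77099609375, 86.7042236328125]]
```

```bash
python3 - <<'E'
from h import *
np.set_printoptions(precision=1,suppress=True)
d=pickle.load(open('cap0.pkl','rb'))
for n in ('scene','side'):
    c=d[n]; H=hsv(c)
    m=(((H[...,0]<8)|(H[...,0]>172))&(H[...,1]>120)&(H[...,2]>40)).astype(np.uint8)
    k,l,st,ce=cv2.connectedComponentsWithStats(m)
    for i in range(1,k):
        if st[i,4]>150:
            P=cloud(c,l==i); P=P[(P[:,0]>300)&(P[:,2]<130)]
            if len(P)>50: print(n,'red',st[i],P.min(0),P.max(0))
    A=cloud(c,np.ones(m.shape,bool)); z=A[(A[:,2]>25)&(A[:,2]<40)&(abs(A[:,1])<260)&(A[:,0]>400)&(A[:,0]<950)]; print('tt',z.min(0),z.max(0))
A=cloud(d['wrist'],np.ones((384,512),bool))
for z in(83,125,150,180):
    t=A[(abs(A[:,2]-z)<5)&(A[:,0]>600)&(A[:,0]<860)]; 
    h=cv2.partition if 0 else None
    g=np.round(t[:,:2]/20)*20; u,n=np.unique(g,axis=0,return_counts=True); print(z,[(*map(int,a),int(b)) for a,b in zip(u,n) if b>60])
E
python3 -m jog '[[[0,0,-20,0,0,0.15,-1],[0,0,-40,0,0,0.3,-1],[0,0,-60,0,0,0.45,-1],[0,0,-80,0,0,0.6,-1],[0,0,-80,0,0,0.75,-1],[0,0,-80,0,0,0.9,-1],[0,0,-80,0,0,1.05,-1],[0,0,-80,0,0,1.2,-1],[0,0,-80,0,0,1.35,-1],[0,0,-80,0,0,1.5,-1]]]'
```

```text
scene red [179 138  22  32 483] [ 301.4 -225.7    0.2] [ 338.2 -167.4   82.3]
scene red [112 195  33  43 799] [ 464.1 -375.3   -2.5] [ 637.  -267.7   82.5]
tt [ 421.6 -231.5   25. ] [837.2 185.6  40. ]
side red [ 333  260   35   53 1153] [ 566.3 -333.5   -0.3] [ 691.8 -221.6   81.6]
side red [ 168  270   35   53 1107] [ 300.1 -231.3    1. ] [ 329.8 -169.6   81.5]
tt [ 414.2 -231.4   25. ] [820.2 189.   40. ]
83 [(720, -120, 71), (740, 0, 69), (760, 0, 64), (780, 0, 63), (800, -60, 66), (800, 0, 85), (820, -40, 83), (820, -20, 68)]
125 [(700, -140, 119), (720, 60, 245), (720, 80, 275), (740, 40, 183), (740, 60, 456), (740, 80, 498), (740, 100, 233), (760, 40, 146), (760, 60, 456), (760, 80, 497), (760, 100, 177), (780, 60, 129), (780, 80, 146)]
150 [(620, 120, 98), (640, 120, 161), (660, 120, 151), (680, 120, 116), (700, -140, 230), (700, -120, 63), (720, -140, 288), (720, -120, 224), (740, -140, 289), (740, -120, 142)]
180 [(620, 120, 76), (620, 140, 423), (640, 120, 718), (640, 140, 996), (660, 120, 730), (660, 140, 982), (680, 120, 121), (680, 140, 518)]
time: 1.15
position: [649.7, 0.2, 298.1]
tcp_rot: [0.999, 0.032, -0.001, -0.0]
wrist_force: [-0.4, -0.3, -0.2]
width: 93.0
grasp_force: 0.0
```

```bash
python3 -m jog '[[[-40,30,0,0,0,0,-1],[-80,60,0,0,0,0,-1],[-120,90,0,0,0,0,-1],[-150,110,0,0,0,0,-1],[-150,110,0,0,0,0,-1],[-150,110,0,0,0,0,-1]]]'; python3 - <<'E'
from h import *
c=grab('wrist'); pickle.dump(c,open('cap1.pkl','wb'))
cv2.imwrite('pics/wrist1.png',cv2.resize(c['img'],(800,600)))
np.set_printoptions(precision=1,suppress=True)
A=cloud(c,np.ones((384,512),bool)); t=A[(abs(A[:,2]-115)<4)&(abs(A[:,0]-560)<45)&(abs(A[:,1]+118)<45)]
print(c['state']['position'],len(t),(t.min(0)+t.max(0))/2,np.ptp(t,0))
h=cv2.convexHull(t[:,:2].astype(np.float32)); print(cv2.approxPolyDP(h,3,True)[:,0])
for a in range(-20,30,2):
    n=np.array([[np.cos(np.radians(a+45*k)),np.sin(np.radians(a+45*k))] for k in range(4)]).T
    p=t[:,:2]@n; print(a,np.ptp(p,0),end=';')
E
```

```text
time: 1.75
position: [507.9, -120.4, 298.9]
tcp_rot: [0.999, 0.035, 0.0, -0.0]
wrist_force: [0.4, 0.8, 0.1]
width: 92.8
grasp_force: 0.0
[ 507.9 -120.4  298.9] 1858 [ 561.9 -117.   114.4] [62.3 62.5  5.8]
[[ 593.  -123.4]
 [ 589.   -99.9]
 [ 568.5  -85.7]
 [ 543.8  -90.9]
 [ 530.7 -109.8]
 [ 535.  -134.3]
 [ 555.3 -148.2]
 [ 579.9 -143.4]]
-20 [63.2 63.5 63.3 62.9];-18 [63.5 63.8 63.5 63.2];-16 [63.7 63.9 63.7 63.4];-14 [63.8 64.  63.8 63.6];-12 [63.8 64.1 63.9 63.7];-10 [63.8 64.  63.9 63.7];-8 [63.6 63.9 63.7 63.7];-6 [63.4 63.6 63.5 63.5];-4 [63.1 63.4 63.3 63.3];-2 [62.8 63.  62.9 63. ];0 [62.3 62.5 62.5 62.7];2 [61.9 62.  62.1 62.2];4 [61.5 61.5 61.5 61.7];6 [61.1 60.8 60.9 61.1];8 [60.6 60.3 60.3 60.5];10 [60.1 59.8 60.  60.1];12 [60.2 60.1 60.3 60.4];14 [60.8 60.7 60.9 60.9];16 [61.4 61.3 61.3 61.5];18 [62.  61.8 61.7 62. ];20 [62.5 62.3 62.1 62.4];22 [63.  62.7 62.3 62.7];24 [63.4 63.1 62.7 63.1];26 [63.7 63.4 63.  63.4];28 [63.9 63.6 63.3 63.6];
```

View pics/wrist1.png

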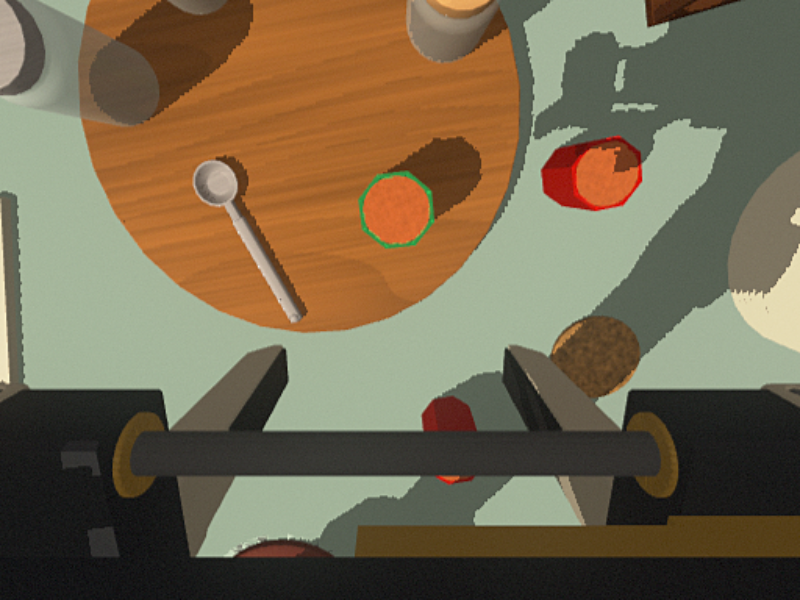

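Wrist view 1: the cup's top is an octagon at (397,208), and its flat normals lie at 10.5° + 45k. The spoon runs from (297,318) to its bowl at (215,184), and the coaster is at (597,355). The plan is two 90° flips with the tool leaning ±45°, starting with an outward lean.

```bash
cat >> h.py <<'E'
def rot(yaw,lean):
    "tool down, tool x at world yaw (deg), then lean (deg) about tool y: + points fingers toward +tool x"
    y=np.radians(yaw); M=np.array([[np.cos(y),np.sin(y),0],[np.sin(y),-np.cos(y),0],[0,0,-1]]).T
    M=np.c_[[np.cos(y),np.sin(y),0],[np.sin(y),-np.cos(y),0],[0,0,-1]]
    return R.from_matrix(M)*R.from_euler('y',lean,degrees=True)
def go(p,yaw,lean,grasp=False,s=None):
    "print shift+rotvec in the tool frame to bring the TCP (or grasp point) to p"
    s=s or state(); r0=R.from_quat(s['tcp_rot']); r1=rot(yaw,lean); p=np.array(p,float)
    if grasp: p=p+19*r1.apply([0,0,1])
    print('tcp',np.round(p,1),'shift',np.round(r0.inv().apply(p-s['position']),1),'rv',np.round((r0.inv()*r1).as_rotvec(),3))
E
python3 -c "
from h import *
d=rot(10.5,45).apply([0,0,1]);g=np.array([561.5,-117,75])
go(g-90*d,10.5,45,True); print(state()['joint_pos'].round(2))"
```

```text
tcp [ 512.1 -126.1  125.2] shift [  2.8   7.2 173.4] rv [ 0.043  0.784 -0.106]
[-0.1   0.36  0.41  1.67 -0.16  1.14 -1.14]
```

```bash
python3 -m jog '[[[0,0,20,0.043,0.784,-0.106,-1],[0,0,40,0.043,0.784,-0.106,-1],[0,0,60,0.043,0.784,-0.106,-1],[0,0,80,0.043,0.784,-0.106,-1],[0,5,110,0.043,0.784,-0.106,-1],[3,7,140,0.043,0.784,-0.106,-1],[3,7,173,0.043,0.784,-0.106,-1],[3,7,173,0.043,0.784,-0.106,-1],[3,7,173,0.043,0.784,-0.106,-1]]]'; python3 -c "
from h import *
g=np.array([561.5,-117,75])
go(g,10.5,45,True); print(state()['joint_pos'].round(2))"
```

```text
time: 2.7
position: [493.0, -128.0, 213.9]
tcp_rot: [0.935, 0.088, 0.335, -0.072]
wrist_force: [-1.2, 0.2, -0.7]
width: 92.8
grasp_force: 0.0
tcp [ 574.7 -114.6   61.6] shift [-33.6  15.7 169.3] rv [-0.077  0.091 -0.027]
[ 1.21  0.45 -0.96  2.29 -1.27  0.08  0.27]
```

```bash
python3 -c "
from h import *
go((530,-150,300),10,0)"
```

```text
tcp [ 530. -150.  300.] shift [ 80.6  22.9 -47.5] rv [-0.086 -0.693  0.013]
```

```bash
python3 -m jog '[[[20,5,-47,-0.086,-0.693,0.013,-1],[40,10,-47,-0.086,-0.693,0.013,-1],[60,15,-47,-0.086,-0.693,0.013,-1],[80,20,-47,-0.086,-0.693,0.013,-1],[80,23,-47,-0.086,-0.693,0.013,-1],[80,23,-47,-0.086,-0.693,0.013,-1],[80,23,-47,-0.086,-0.693,0.013,-1]]]'; python3 -c "
from h import *
print(state()['joint_pos'].round(2)); go((580,-180,300),100.5,0)"
```

```text
time: 3.4
position: [531.9, -152.6, 302.9]
tcp_rot: [0.993, 0.093, 0.066, -0.015]
wrist_force: [0.8, 1.2, -1.3]
width: 92.9
grasp_force: 0.0
[ 0.2   0.33  0.11  1.67 -0.13  1.03 -1.01]
tcp [ 580. -180.  300.] shift [41.5 35.9  7.9] rv [ 0.091 -0.119 -1.565]
```

```bash
python3 -m jog '[[[10,8,0,0,0,-0.15,-1],[20,16,0,0,0,-0.3,-1],[30,24,0,0,0,-0.45,-1],[41,36,8,0.05,-0.05,-0.6,-1],[41,36,8,0.09,-0.12,-0.75,-1],[41,36,8,0.09,-0.12,-0.9,-1],[41,36,8,0.09,-0.12,-1.05,-1],[41,36,8,0.09,-0.12,-1.2,-1],[41,36,8,0.09,-0.12,-1.35,-1],[41,36,8,0.09,-0.12,-1.565,-1]]]'; python3 -c "
from h import *
print(state()['joint_pos'].round(2)); d=rot(100.5,45).apply([0,0,1]);g=np.array([561.5,-117,75])
go(g-100*d,100.5,45,True)"
```

```text
time: 4.4
position: [578.3, -175.9, 294.5]
tcp_rot: [0.671, 0.741, 0.003, -0.007]
wrist_force: [0.5, 0.2, 0.7]
width: 93.0
grasp_force: 0.0
[ 0.4   0.5  -0.22  1.43  0.1   1.24  0.27]
tcp [ 571.9 -173.3  132.3] shift [  0.8  -5.3 162.3] rv [ 0.028  0.77  -0.081]
```

```bash
python3 -m jog '[[[0,-1,10,0.005,0.14,-0.015,-1],[0,-2,20,0.01,0.28,-0.03,-1],[0,-3,30,0.015,0.42,-0.045,-1],[0,-4,40,0.02,0.56,-0.06,-1],[0,-5,60,0.025,0.7,-0.075,-1],[1,-5,95,0.028,0.77,-0.081,-1],[1,-5,130,0.028,0.77,-0.081,-1],[1,-5,162,0.028,0.77,-0.081,-1],[1,-5,162,0.028,0.77,-0.081,-1]]]'; python3 -c "
from h import *
print(state()['joint_pos'].round(2));g=np.array([561.5,-117,75])
go(g,100.5,45,True)"
```

```text
time: 5.3
position: [568.9, -173.6, 128.0]
tcp_rot: [0.594, 0.706, 0.245, -0.297]
wrist_force: [-1.0, -0.0, 0.3]
width: 92.8
grasp_force: 0.0
[ 0.74  0.95 -0.39  1.32 -0.31  1.4   0.72]
tcp [ 559.1 -103.8   61.6] shift [ 2.4  3.1 96.8] rv [-0.    -0.005 -0.011]
```

```bash
python3 -m jog '[[[1,1,25,0,0,0,-1],[2,2,50,0,0,-0.01,-1],[2,3,75,0,0,-0.01,-1],[2,3,97,0,0,-0.01,-1],[2,3,97,0,0,-0.01,-1],[2,3,97,0,0,-0.01,-1]]]'; python3 - <<'E'
from h import *
c=grab('side'); cv2.imwrite('pics/side2.png',cv2.resize(c['img'][120:330,180:460],(800,600)))
go((561.5,-117,75),100.5,45,True)
E
```

```text
time: 5.9
position: [563.1, -105.8, 67.4]
tcp_rot: [0.59, 0.711, 0.248, -0.29]
wrist_force: [0.1, 0.5, 0.9]
width: 93.0
grasp_force: 0.0
tcp [ 559.1 -103.8   61.6] shift [-1.5 -3.7  6.8] rv [0.009 0.004 0.005]
```

View pics/side2.png

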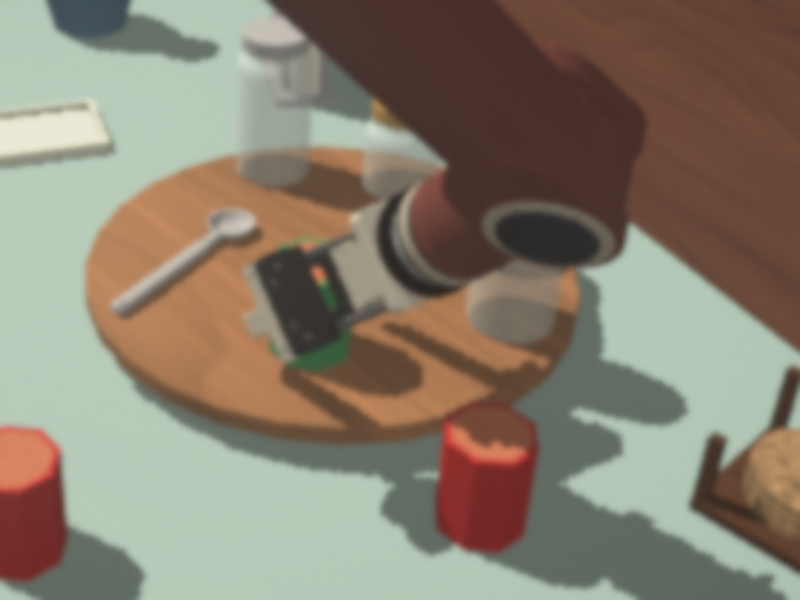

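The side view shows the fingers straddling the green cup around (300,310). The mid jar and the spoon are clear. I'll make a small correction, then close.

```bash
python3 -m jog '[[[-1,-2,4,0,0,0,-1],[-1,-4,6,0,0,0,-1],[-1,-4,6,0,0,0,-0.2],[-1,-4,6,0,0,0,0.1],[-1,-4,6,0,0,0,0.4],[-1,-4,6,0,0,0,0.6],[-1,-4,6,0,0,0,0.6],[-1,-4,6,0,0,0,0.6]]]'; python3 -c "
from h import *
print(state()['joint_pos'].round(2));
go((559.1,-103.8,200),100.5,45)
go((470,-250,200),62,-45,True)"
```

```text
time: 6.75
position: [557.4, -103.1, 61.2]
tcp_rot: [0.591, 0.711, 0.247, -0.291]
wrist_force: [-0.3, -0.0, -0.1]
width: 59.6
grasp_force: 30.0
[ 0.69  0.98 -0.42  1.51 -0.34  1.16  0.76]
tcp [ 559.1 -103.8  200. ] shift [ 97.2   2.6 -99. ] rv [0.007 0.002 0.003]
tcp [ 463.7 -261.9  186.6] shift [  -9.6 -119.8 -187.8] rv [ 0.009 -1.507  0.741]
```

```bash
python3 -m jog '[[[7,0,-7,0,0,0,0.6],[20,0,-20,0,0,0,0.6],[40,0,-40,0,0,0,0.6],[65,0,-65,0,0,0,0.6],[90,0,-90,0,0,0,0.6],[105,2,-105,0,0,0,0.6],[105,2,-105,0,0,0,0.6]]]'; python3 -c "
from h import *
print(state()['joint_pos'].round(2));
go((470,-250,200),80,0,True)
go((470,-250,200),62,-45,True)"
```

```text
time: 7.45
position: [559.7, -102.4, 214.2]
tcp_rot: [0.59, 0.712, 0.248, -0.288]
wrist_force: [0.4, 0.1, -2.0]
width: 59.9
grasp_force: 30.0
[ 0.7   0.79 -0.44  1.43 -0.37  1.39  0.65]
tcp [ 470. -250.  181.] shift [-113.9 -115.4  -68.2] rv [-0.125 -0.774  0.344]
tcp [ 463.7 -261.9  186.6] shift [-117.4 -123.7  -79.7] rv [ 0.018 -1.506  0.742]
```

```bash
python3 -m jog '[[[-16,-16,-10,-0.02,-0.11,0.05,0.6],[-32,-32,-20,-0.04,-0.22,0.1,0.6],[-48,-48,-30,-0.05,-0.33,0.15,0.6],[-64,-64,-40,-0.07,-0.44,0.2,0.6],[-80,-80,-50,-0.09,-0.55,0.25,0.6],[-96,-98,-60,-0.11,-0.66,0.3,0.6],[-114,-115,-68,-0.125,-0.774,0.344,0.6],[-114,-115,-68,-0.125,-0.774,0.344,0.6]]]'; python3 -c "
from h import *
print(state()['joint_pos'].round(2));
go((470,-250,150),62,-45,True)"
```

```text
time: 8.25
position: [465.0, -248.0, 175.5]
tcp_rot: [0.766, 0.643, -0.004, -0.006]
wrist_force: [0.1, 1.0, -2.3]
width: 59.7
grasp_force: 30.0
[ 0.5   0.48 -0.07  1.82  0.05  0.85  0.23]
tcp [ 463.7 -261.9  136.6] shift [-13.9   1.7  38.9] rv [ 0.11  -0.778  0.304]
```

```bash
python3 -m jog '[[[-2,0,4,0.018,-0.13,0.05,0.6],[-4,0,8,0.036,-0.26,0.1,0.6],[-7,1,14,0.055,-0.39,0.15,0.6],[-9,1,20,0.07,-0.52,0.2,0.6],[-12,2,28,0.09,-0.65,0.25,0.6],[-14,2,39,0.11,-0.778,0.304,0.6],[-14,2,39,0.11,-0.778,0.304,0.6],[-14,2,39,0.11,-0.778,0.304,0.6]]]'; python3 - <<'E'
from h import *
print(state()['joint_pos'].round(2))
c=grab('side'); pickle.dump(c,open('cap2.pkl','wb')); cv2.imwrite('pics/side3.png',cv2.resize(c['img'][150:384,100:412],(800,600)))
go((470,-250,32),62,-45,True)
E
```

```text
time: 9.05
position: [467.4, -263.4, 136.3]
tcp_rot: [0.792, 0.476, -0.327, 0.197]
wrist_force: [-0.3, -0.8, -0.6]
width: 60.3
grasp_force: 30.0
[-0.18  0.76  0.41  1.82  0.56  0.96 -0.73]
tcp [ 463.7 -261.9   18.6] shift [85.2 -4.9 83.8] rv [ 0.001 -0.003 -0.006]
```

View pics/side3.png

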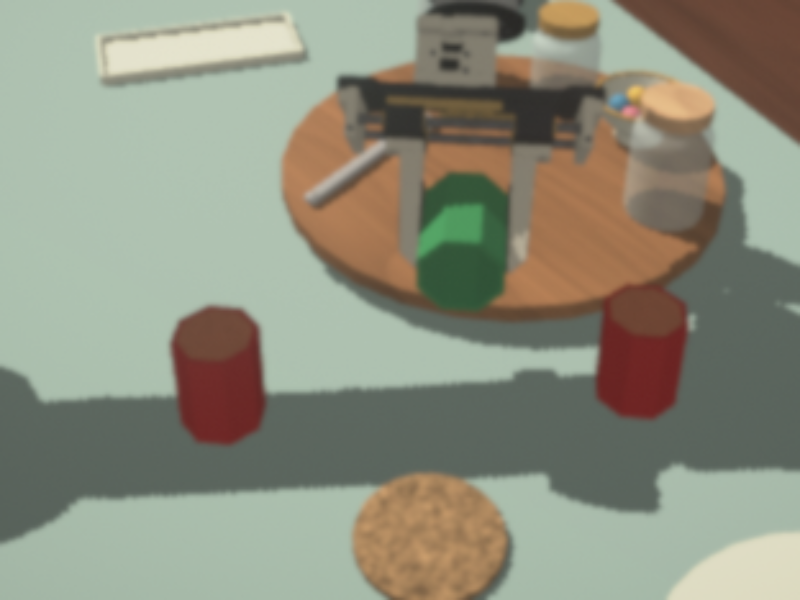

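The side view shows the cup held on its side at (465,240) with its mouth toward the camera. The landing area is clear and the coaster is at (430,535). Lowering it.

```bash
python3 -m jog '[[[20,-1,20,0,0,0,0.6],[45,-3,45,0,0,0,0.6],[65,-5,64,0,0,0,0.6],[76,-5,75,0,0,0,0.6],[81,-5,80,0,0,0,0.6],[81,-5,80,0,0,0,0.6]]]'; python3 -m jog '[[[1,0,1,0,0,0,0.6],[1,0,1,0,0,0,0.6],[2,0,2,0,0,0,0.6],[2,0,2,0,0,0,0.6],[3,0,3,0,0,0,0.6],[3,0,3,0,0,0,0.6]]]'; python3 -c "
from h import *
go((470,-250,30),62,-45,True)"
```

```text
time: 9.7
position: [464.0, -262.2, 24.4]
tcp_rot: [0.794, 0.474, -0.326, 0.199]
wrist_force: [-1.4, -0.1, -1.5]
width: 59.9
grasp_force: 30.0
time: 10.3
position: [463.9, -261.1, 19.2]
tcp_rot: [0.793, 0.475, -0.327, 0.199]
wrist_force: [-0.0, -0.1, -1.6]
width: 59.9
grasp_force: 30.0
tcp [ 463.7 -261.9   16.6] shift [1.4 0.2 2.4] rv [ 0.003 -0.001 -0.005]
```

```bash
python3 -m jog '[[[0.7,0,0.7,0,0,0,0.6],[0.7,0,0.7,0,0,0,0.6],[1.4,0,1.4,0,0,0,0.6],[1.4,0,1.4,0,0,0,0.6]]]';  python3 -m jog '[[[0.7,0,0.7,0,0,0,0.6],[0.7,0,0.7,0,0,0,0.6],[1.4,0,1.4,0,0,0,0.6],[1.4,0,1.4,0,0,0,0.6]]]'
```

```text
time: 10.7
position: [463.9, -261.2, 17.2]
tcp_rot: [0.793, 0.474, -0.327, 0.199]
wrist_force: [0.3, 0.9, -1.5]
width: 59.9
grasp_force: 30.0
time: 11.1
position: [464.0, -261.3, 15.5]
tcp_rot: [0.793, 0.474, -0.327, 0.199]
wrist_force: [-0.5, 0.3, -0.6]
width: 59.8
grasp_force: 30.0
```

```bash
python3 -m jog '[[[0.5,0,0.5,0,0,0,0.6],[0.5,0,0.5,0,0,0,0.6],[1,0,1,0,0,0,0.6],[1,0,1,0,0,0,0.6]]]'
```

```text
time: 11.5
position: [464.0, -261.3, 15.5]
tcp_rot: [0.793, 0.474, -0.327, 0.199]
wrist_force: [0.3, 4.3, 8.6]
width: 60.1
grasp_force: 30.0
```

```bash
python3 -m jog '[[[-0.5,0,-0.5,0,0,0,0.6],[-0.5,0,-0.5,0,0,0,-0.35],[-0.5,0,-0.5,0,0,0,-0.6],[-0.5,0,-0.5,0,0,0,-0.8],[-0.5,0,-0.5,0,0,0,-0.9],[-0.5,0,-0.5,0,0,0,-1],[-0.5,0,-0.5,0,0,0,-1]]]'; python3 -m jog '[[[0,0,-20,0,0,0,-1],[0,0,-50,0,0,0,-1],[0,0,-90,0,0,0,-1],[-40,0,-130,0,0.1,0,-1],[-80,0,-170,0,0.25,0,-1],[-80,0,-170,0,0.4,0,-1],[-80,0,-170,0,0.55,0,-1],[-80,0,-170,0,0.7,0,-1],[-80,0,-170,0,0.78,0,-1]]]'; python3 - <<'E'
from h import *
np.set_printoptions(precision=1,suppress=True)
print(state()['joint_pos'].round(2))
d={n:grab(n) for n in('scene','side','wrist')}; pickle.dump(d,open('cap3.pkl','wb'))
for n,c in d.items():
    m=green(c); P=cloud(c,m); P=P[(P[:,2]<75)]
    t=P[abs(P[:,2]-60)<3]; print(n,m.sum(),len(P),P.min(0),P.max(0)); r=cv2.minAreaRect(P[:,:2].astype(np.float32)); print('  all',r)
    if len(t)>20: print('  top',len(t),t.mean(0),cv2.minAreaRect(t[:,:2].astype(np.float32)))
c=d['wrist']; cv2.imwrite('pics/wrist4.png',cv2.resize(c['img'],(800,600)))
go((470,-250,200),62,0)
E
```

```text
time: 12.2
position: [463.9, -261.3, 14.6]
tcp_rot: [0.793, 0.474, -0.327, 0.199]
wrist_force: [-0.3, 0.7, 0.1]
width: 92.6
grasp_force: 0.0
time: 13.1
position: [491.6, -208.2, 193.2]
tcp_rot: [0.859, 0.512, 0.001, 0.004]
wrist_force: [-0.1, 0.3, -0.4]
width: 92.9
grasp_force: 0.0
[ 0.3  0.5  0.   1.8 -0.   0.9 -0.1]
scene 567 564 [ 355.1 -318.5   -1.9] [ 518.2 -207.2   62.4]
  all ((435.1031494140625, -265.97967529296875), (180.0238494873047, 85.66468048095703), 18.077678680419922)
  top 206 [ 474.5 -249.    59.8] ((473.6795959472656, -250.4285888671875), (81.73081970214844, 32.864967346191406), 63.27826690673828)
side 1431 1429 [ 424.9 -298.8   -0.2] [ 511.3 -154.2   64.3]
  all ((480.3736572265625, -226.78738403320312), (134.4330596923828, 58.3419189453125), 62.40652847290039)
  top 427 [ 467.  -252.    59.1] ((467.9405517578125, -249.56051635742188), (79.80293273925781, 31.775529861450195), 63.898250579833984)
wrist 3009 2997 [ 427.  -319.8   -1.9] [ 516.9 -199.1   61.6]
  all ((464.5287170410156, -261.7681884765625), (111.18159484863281, 68.38031768798828), 61.56044006347656)
  top 1569 [ 472.4 -246.9   59.4] ((471.4403991699219, -248.1306915283203), (80.36189270019531, 31.450035095214844), 62.028133392333984)
tcp [ 470. -250.  200.] shift [-48.3   1.5  -8. ] rv [ 0.  0. -0.]
```

View pics/wrist4.png

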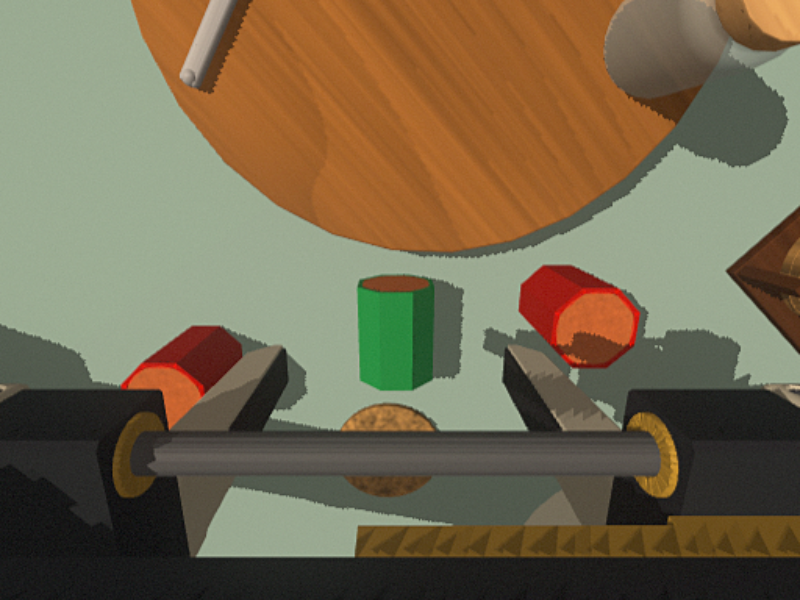

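The cup lies on its side at about (471,-249) with its axis along 62° and its brown bottom toward the turntable (image (397,283)). Next I regrasp with the lean at +45.

```bash
python3 -c "
from h import *
d=rot(62,45).apply([0,0,1]);go(np.array([471,-249,30])-100*d,62,45,True)"
```

```text
tcp [ 444.1 -299.6   87.3] shift [-103.6    1.7  105. ] rv [ 0.007  0.791 -0.004]
```

```bash
python3 -m jog '[[[-20,0,0,0,0.13,0,-1],[-40,0,0,0,0.26,0,-1],[-60,1,0,0,0.4,0,-1],[-80,2,10,0,0.53,0,-1],[-104,2,30,0,0.66,0,-1],[-104,2,55,0.007,0.79,-0.004,-1],[-104,2,80,0.007,0.79,-0.004,-1],[-104,2,105,0.007,0.79,-0.004,-1],[-104,2,105,0.007,0.79,-0.004,-1]]]'; python3 -c "
from h import *
print(state()['joint_pos'].round(2)); go((471,-249,30),62,45,True)"
```

```text
time: 14.15
position: [445.4, -295.0, 83.3]
tcp_rot: [0.79, 0.478, 0.327, -0.202]
wrist_force: [-0.0, 0.8, 0.8]
width: 93.1
grasp_force: 0.0
[ 1.11  0.85 -0.3   1.75 -0.59  1.    0.83]
tcp [ 477.3 -237.1   16.6] shift [-0.8  2.1 93.9] rv [-0.012 -0.003  0.   ]
```

```bash
python3 -m jog '[[[0,1,25,0,0,0,-1],[-1,2,50,-0.01,0,0,-1],[-1,2,75,-0.01,0,0,-1],[-1,2,90,-0.01,0,0,-1],[-1,2,94,-0.01,0,0,-1],[-1,2,94,-0.01,0,0,-1]]]'; python3 -c "
from h import *
print(state()['joint_pos'].round(2)); go((471,-249,30),62,45,True)"
```

```text
time: 14.75
position: [479.5, -239.7, 20.5]
tcp_rot: [0.791, 0.477, 0.33, -0.194]
wrist_force: [0.3, -0.3, 1.1]
width: 93.1
grasp_force: 0.0
[ 1.05  0.94 -0.36  1.84 -0.68  0.78  0.89]
tcp [ 477.3 -237.1   16.6] shift [-1.9 -3.2  3.6] rv [ 0.005 -0.     0.006]
```

```bash
python3 -m jog '[[[-1,-2,2,0,0,0,-1],[-2,-3,3,0,0,0.005,-1],[-2,-3,3,0,0,0.005,-0.4],[-2,-3,3,0,0,0.005,0],[-2,-3,3,0,0,0.005,0.3],[-2,-3,3,0,0,0.005,0.6],[-2,-3,3,0,0,0.005,0.6],[-2,-3,3,0,0,0.005,0.6]]]'; python3 -m jog '[[[5,0,-5,0,0,0,0.6],[20,0,-20,0,0,0,0.6],[45,0,-45,0,0,0,0.6],[70,0,-70,0,0,0,0.6],[95,0,-95,0,0,0,0.6],[105,0,-105,0,0,0,0.6],[105,0,-105,0,0,0,0.6]]]'; python3 -c "
from h import *
print(state()['joint_pos'].round(2)); go((450,-300,190),55,0,True)"
```

```text
time: 15.55
position: [476.2, -239.0, 16.3]
tcp_rot: [0.793, 0.474, 0.33, -0.195]
wrist_force: [0.2, -0.3, 0.7]
width: 59.7
grasp_force: 30.0
time: 16.25
position: [476.2, -239.1, 166.2]
tcp_rot: [0.793, 0.475, 0.33, -0.193]
wrist_force: [0.1, -0.2, -2.3]
width: 59.8
grasp_force: 30.0
[ 1.04  0.69 -0.34  1.8  -0.65  1.01  0.72]
tcp [ 450. -300.  171.] shift [-43.4   5.8 -50. ] rv [-0.038 -0.783  0.114]
```

```bash
python3 -m jog '[[[-7,1,-8,-0.006,-0.13,0.02,0.6],[-14,2,-16,-0.012,-0.26,0.04,0.6],[-21,3,-25,-0.02,-0.39,0.06,0.6],[-29,4,-33,-0.025,-0.52,0.08,0.6],[-36,5,-42,-0.03,-0.65,0.1,0.6],[-43,6,-50,-0.038,-0.783,0.114,0.6],[-43,6,-50,-0.038,-0.783,0.114,0.6]]]'; python3 - <<'E'
from h import *
from scipy.optimize import least_squares
np.set_printoptions(precision=1,suppress=True)
print(state()['joint_pos'].round(2)); go((402,-365,150),48,-45,True)
c1=pickle.load(open('cap1.pkl','rb'));d0=pickle.load(open('cap0.pkl','rb'))
def big(m):
    k,_=cv2.findContours(m.astype(np.uint8),0,1); return max(k,key=cv2.contourArea)[:,0]
for n,c,b in(('wrist1',c1,(352,415,195,262)),('scene',d0['scene'],(105,155,165,195)),('side',d0['side'],(225,305,325,384))):
    H=hsv(c); k=big(box(c,*b)&(H[...,0]>5)&(H[...,0]<25)&(H[...,1]>90)); k=k[(k[:,1]<380)]
    q=onplane(c,k,8)[:,:2]
    r=least_squares(lambda p:np.hypot(*(q-p).T)-52,(402,-365),loss='soft_l1'); print(n,len(q),r.x,np.std(r.fun))
    A=cloud(c,np.ones((384,512),bool)); t=A[(np.hypot(A[:,0]-402,A[:,1]+365)<70)&(A[:,2]>5)&(A[:,2]<12)]; print('  depth',len(t),t.mean(0))
E
```

```text
time: 16.95
position: [452.1, -293.7, 167.9]
tcp_rot: [0.885, 0.466, -0.001, -0.004]
wrist_force: [1.2, 1.1, -1.9]
width: 59.8
grasp_force: 30.0
[ 0.5  0.5  0.1  1.8 -0.1  0.8  0. ]
tcp [ 393.  -375.   136.6] shift [-100.6   -2.6   31. ] rv [ 0.  -0.8  0.1]
wrist1 147 [ 400.7 -362.6] 4.073818383850756
  depth 2110 [ 404.6 -365.5    7.3]
scene 83 [ 402.6 -363.9] 1.5310898630185252
  depth 604 [ 402.7 -364.7    8.1]
side 115 [ 394.4 -370. ] 1.4350133187080227
  depth 2321 [ 395.4 -367.5    7.2]
```

```bash
python3 -c "
from h import *
go((401,-366,150),48,-45,True)"; python3 -m jog '[[[-16,0,5,0.005,-0.13,0.02,0.6],[-32,-1,10,0.01,-0.26,0.03,0.6],[-50,-1,15,0.015,-0.39,0.05,0.6],[-67,-2,20,0.02,-0.52,0.07,0.6],[-84,-3,26,0.03,-0.65,0.08,0.6],[-101,-3,31,0.03,-0.78,0.1,0.6],[-101,-3,31,0.03,-0.78,0.1,0.6],[-101,-3,31,0.03,-0.78,0.1,0.6]]]'; python3 - <<'E'
from h import *
np.set_printoptions(precision=2,suppress=True)
print(state()['joint_pos']); go((401,-366,60),48,-45,True)
d={n:grab(n) for n in('scene','side')}; pickle.dump(d,open('cap4.pkl','wb'))
for n,c in d.items():
    m=green(c); P=cloud(c,m); P=P[np.hypot(P[:,0]-401,P[:,1]+366)<60]; print(n,len(P),P.min(0),P.max(0))
im=[cv2.resize(d['scene']['img'][100:220,60:220],(400,300)),cv2.resize(d['side']['img'][200:384,150:395],(400,300))]
cv2.imwrite('pics/hover.png',np.hstack(im))
E
```

```text
tcp [ 392.  -376.   136.6] shift [-102.    -2.8   31. ] rv [ 0.044 -0.787  0.129]
time: 17.75
position: [387.9, -380.1, 136.9]
tcp_rot: [0.842, 0.384, -0.345, 0.158]
wrist_force: [0.5, 0.1, -1.2]
width: 59.6
grasp_force: 30.0
[-0.01  0.79  0.57  1.83  0.47  0.88 -0.6 ]
tcp [ 392.  -376.    46.6] shift [67.5  0.3 60.3] rv [ 0.01 -0.01  0.01]
scene 315 [ 382.99 -395.83  108.6 ] [ 430.89 -338.69  158.05]
side 2318 [ 363.76 -402.91  109.3 ] [ 425.43 -328.92  190.83]
```

View pics/hover.png

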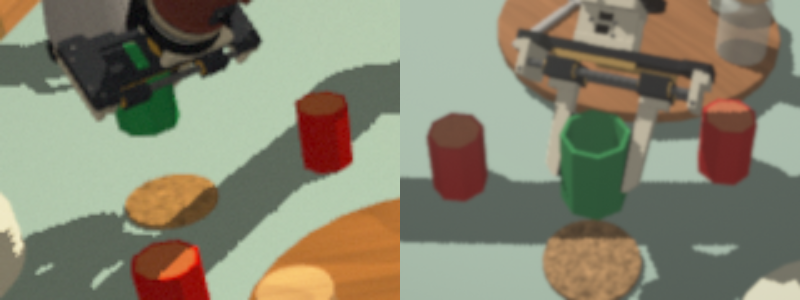

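The hover picture shows the cup mouth-up above the coaster (left, cup (147,105) over coaster (170,200); right, cup (597,165) over coaster (592,262)).

```bash
python3 -m jog '[[[20,0,17,0,0,0,0.6],[40,0,35,0,0,0,0.6],[55,0,48,0.01,-0.01,0.01,0.6],[64,0,57,0.01,-0.01,0.01,0.6],[67,0,60,0.01,-0.01,0.01,0.6],[67,0,60,0.01,-0.01,0.01,0.6]]]'; python3 - <<'E'
from h import *
from scipy.optimize import least_squares
np.set_printoptions(precision=1,suppress=True)
print(state()['position']); go((401,-366,52),48,-45,True)
d={n:grab(n) for n in('scene','side')}; pickle.dump(d,open('cap5.pkl','wb'))
for n,c in d.items():
    A=cloud(c,np.ones((384,512),bool)); near=np.hypot(A[:,0]-401,A[:,1]+366)<58
    m=green(c); P=cloud(c,m); P=P[np.hypot(P[:,0]-401,P[:,1]+366)<60]
    w=P[(P[:,2]<60)&(P[:,2]>22)][:,:2]
    g=np.radians(48)+np.arange(8)*np.pi/4; N=np.c_[np.cos(g),np.sin(g)]
    # points lie on the outer octagon: max over normals = 30
    r=least_squares(lambda p:((w-p)@N.T).max(1)-30,(401,-366),loss='soft_l1'); print(n,'cup',len(w),r.x,np.std(r.fun),P.min(0),P.max(0))
E
```

```text
time: 18.45
position: [392.9, -377.0, 49.4]
tcp_rot: [0.843, 0.377, -0.349, 0.16]
wrist_force: [0.3, -0.2, -0.9]
width: 59.7
grasp_force: 30.0
[ 392.9 -377.    49.4]
tcp [ 392.  -376.    38.6] shift [ 7.8 -1.4  7.6] rv [ 0.  0. -0.]
scene cup 214 [ 401.9 -367.5] 1.281158952958928 [ 387.5 -391.    22.7] [ 435.7 -336.3   66.8]
side cup 643 [ 400.2 -367. ] 1.4749296607787894 [ 369.1 -398.5   20.9] [ 431.  -325.5  102.7]
```

```bash
python3 -c "
from h import *
go((400,-366,50.5),48,-45,True)"; python3 -m jog '[[[3,-1,3,0,0,0,0.6],[6,-2,6,0,0,0,0.6],[7,-2.5,8.5,0,0,0,0.6],[7,-2.5,8.5,0,0,0,0.6],[7,-2.5,8.5,0,0,0,0.6]]]'; python3 -m jog '[[[0.7,0,0.7,0,0,0,0.6],[0.7,0,0.7,0,0,0,0.6],[0.7,0,0.7,0,0,0,0.6]]]';python3 -c "
from h import *
go((400,-366,49),48,-45,True)"
```

```text
tcp [ 391.  -376.    37.1] shift [ 8.7 -2.5  9.6] rv [ 0.009  0.003 -0.001]
time: 19.05
position: [390.5, -375.6, 37.8]
tcp_rot: [0.843, 0.377, -0.35, 0.16]
wrist_force: [0.4, -0.3, -1.4]
width: 59.9
grasp_force: 30.0
time: 19.35
position: [390.7, -375.7, 37.0]
tcp_rot: [0.843, 0.377, -0.35, 0.16]
wrist_force: [0.1, -0.3, -1.5]
width: 59.6
grasp_force: 30.0
tcp [ 391.  -376.    35.6] shift [1.  0.4 1. ] rv [0.008 0.003 0.   ]
```

```bash
J='python3 -m jog'; python3 -m jog '[[[0.7,0,0.7,0.004,0,0,0.6],[0.7,0,0.7,0.008,0,0,0.6],[0.7,0,0.7,0.008,0,0,0.6]]]' | sed -n '2p;4p'; python3 -m jog '[[[0.7,0,0.7,0,0,0,0.6],[0.7,0,0.7,0,0,0,0.6]]]'| sed -n '2p;4p'; python3 -m jog '[[[0.5,0,0.5,0,0,0,0.6],[0.5,0,0.5,0,0,0,0.6]]]'| sed -n '2p;4p'
```

```text
position: [390.6, -375.8, 36.9]
wrist_force: [-0.4, 2.6, 5.6]
position: [390.5, -375.9, 36.8]
wrist_force: [1.6, 3.7, 9.5]
position: [390.5, -376.0, 36.8]
wrist_force: [1.5, 5.9, 12.5]
```

```bash
python3 -m jog '[[[-1,0,-1,0,0,0,0.6],[-1,0,-1,0,0,0,0.3],[-1,0,-1,0,0,0,-0.35],[-1,0,-1,0,0,0,-0.6],[-1,0,-1,0,0,0,-0.8],[-1,0,-1,0,0,0,-1],[-1,0,-1,0,0,0,-1],[-1,0,-1,0,0,0,-1]]]'; python3 -m jog '[[[0,0,-20,0,0,0,-1],[0,0,-45,0,0,0,-1],[0,0,-80,0,0,0,-1],[0,0,-120,0,0,0,-1],[-40,0,-160,0,0.13,0,-1],[-60,0,-180,0,0.26,0,-1],[-80,0,-190,0,0.4,0,-1],[-80,0,-190,0,0.53,0,-1],[-80,0,-190,0,0.66,0,-1],[-80,0,-190,0,0.78,0,-1]]]'; python3 - <<'E'
from h import *
from scipy.optimize import least_squares
np.set_printoptions(precision=1,suppress=True)
print(state()['joint_pos'])
d={n:grab(n) for n in('scene','side','wrist')}; pickle.dump(d,open('cap6.pkl','wb'))
for n,c in d.items():
    m=green(c); P=cloud(c,m); P=P[np.hypot(P[:,0]-401,P[:,1]+366)<60]
    t=P[abs(P[:,2]-88)<3]; print(n,len(t),(t.min(0)+t.max(0))/2,np.ptp(t,0),t[:,2].mean())
im=[cv2.resize(d['scene']['img'][100:220,60:220],(400,300)),cv2.resize(d['wrist']['img'],(400,300))]
cv2.imwrite('pics/placed.png',np.hstack(im))
E
```

```text
time: 20.85
position: [390.6, -375.6, 35.4]
tcp_rot: [0.843, 0.376, -0.351, 0.156]
wrist_force: [0.9, 0.5, -0.4]
width: 92.6
grasp_force: 0.0
time: 21.85
position: [442.7, -317.9, 227.6]
tcp_rot: [0.914, 0.406, -0.001, 0.002]
wrist_force: [0.3, 0.4, -0.9]
width: 92.8
grasp_force: 0.0
[ 0.4  0.4  0.2  1.7 -0.1  1.  -0. ]
scene 89 [ 401.8 -364.9   87.5] [60.  60.5  4.7] 87.59315267412549
side 253 [ 397.5 -366.4   87.5] [60.3 61.7  4.8] 86.992398057737
wrist 537 [ 400.6 -364.8   87.5] [60.9 61.   4.9] 87.31290788945064
```

View pics/placed.png

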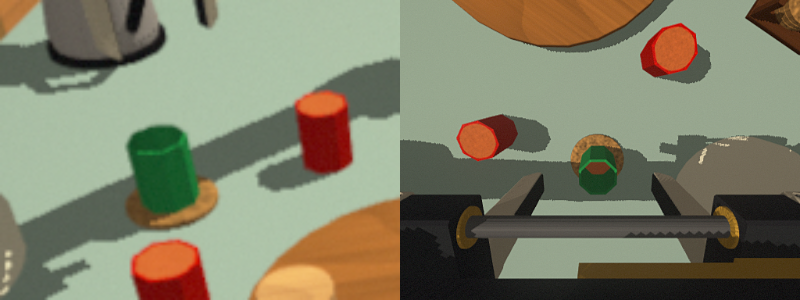

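The cup stands upright on the coaster: scene (163,165) and wrist (598,170). The rim centre agrees with the coaster centre to about 2 mm. Next, the spoon and the tray.

```bash
python3 - <<'E'
from h import *
np.set_printoptions(precision=1,suppress=True)
def big(m):
    k,_=cv2.findContours(m.astype(np.uint8),0,1); return max(k,key=cv2.contourArea)
def spoon(n,c,b,smax,z=41):
    H=hsv(c); m=box(c,*b)&(H[...,1]<smax)&(H[...,2]>90); k=big(m)
    F=np.zeros(m.shape,np.uint8); cv2.drawContours(F,[k],-1,1,-1); v,u=np.nonzero(F)
    q=onplane(c,np.c_[u,v],z)[:,:2].astype(np.float32)
    a=np.linalg.svd(q-q.mean(0),full_matrices=False)[2][0]; a*=np.sign(a@[1,.5])
    s=(q-q.mean(0))@a; h=q[s<np.percentile(s,45)]
    vx,vy,x0,y0=cv2.fitLine(h,cv2.DIST_HUBER,0,.01,.01).ravel(); a=np.array([vx,vy])*np.sign(vx); p0=np.array([x0,y0])
    s=(q-p0)@a; print(n,len(q),'ang',np.degrees(np.arctan2(a[1],a[0])),'len',np.ptp(s),'end',p0+a*s.min(),'tip',p0+a*s.max(),'origin',p0+a*(s.min()+97))
c1=pickle.load(open('cap1.pkl','rb'));d=pickle.load(open('cap0.pkl','rb'))
spoon('w0',d['wrist'],(85,212,105,200),100); spoon('w1',c1,(118,200,98,210),100)
spoon('side',d['side'],(215,272,190,232),70); spoon('scene',d['scene'],(243,290,175,216),90)
for n,b in(('scene',(345,415,155,220)),('side',(130,225,150,185))):
    c=d[n]; A=cloud(c,box(c,*b)); 
    t=A[(A[:,2]>8)&(A[:,2]<16)]; t2=t[:,:2].astype(np.float32); print(n,'tray rim depth',len(t),cv2.minAreaRect(t2))
    t=A[(A[:,2]>3.5)&(A[:,2]<16)]; t2=t[:,:2].astype(np.float32); print(n,'tray',len(t),t2.mean(0),cv2.minAreaRect(t2))
print(state()['joint_pos'])
E
```

```text
w0 2045 ang 30.137833 len 179.57486 end [432.7 -21.3] tip [588.   68.8] origin [516.6  27.4]
w1 1372 ang 30.145353 len 179.40448 end [434.4 -20.1] tip [589.5  70. ] origin [518.3  28.6]
side 405 ang 30.781591 len 186.17773 end [430.8 -23.5] tip [590.7  71.8] origin [514.1  26.1]
scene 547 ang -89.032745 len 129.84335 end [430.3  98.9] tip [432.4 -30.9] origin [431.9   2. ]
scene tray rim depth 381 ((430.04449462890625, 361.63629150390625), (101.45791625976562, 234.73313903808594), 82.32305145263672)
scene tray 1740 [438.5 361.7] ((387.0560302734375, 371.88165283203125), (179.23904418945312, 334.5343933105469), 68.75489807128906)
side tray rim depth 325 ((427.0060119628906, 361.4034729003906), (108.77815246582031, 229.92636108398438), 82.32807159423828)
side tray 1105 [424.6 362.2] ((431.6632385253906, 360.776123046875), (108.77815246582031, 239.32481384277344), 82.32807159423828)
[ 0.4  0.4  0.2  1.7 -0.1  1.  -0. ]
```

```bash
python3 -c "
from h import *
go((517,28,190),30.3,0)"
```

```text
tcp [517.  28. 190.] shift [ 308.9 -177.9   33.2] rv [0.002 0.011 0.303]
```

```bash
python3 -m jog '[[[40,-20,0,0,0,0.04,-0.4],[80,-45,0,0,0,0.08,-0.4],[120,-68,4,0,0,0.12,-0.4],[160,-91,8,0,0,0.16,-0.4],[200,-114,12,0,0,0.2,-0.4],[240,-137,16,0,0,0.24,-0.4],[280,-160,25,0,0,0.28,-0.4],[309,-178,33,0,0.01,0.303,-0.4],[309,-178,33,0,0.01,0.303,-0.4],[309,-178,33,0,0.01,0.303,-0.4]]]'; python3 -c "
from h import *
go((517,28,37),30.3,0); print(state()['joint_pos'].round(2))"
```

```text
time: 23.0
position: [516.7, 34.3, 189.6]
tcp_rot: [0.963, 0.268, -0.001, 0.001]
wrist_force: [0.1, 1.4, 0.8]
width: 65.2
grasp_force: 0.0
tcp [517.  28.  37.] shift [ -2.8   5.4 152.6] rv [0.001 0.001 0.013]
[-0.28  0.45  0.25  1.85 -0.14  0.86 -0.99]
```

```bash
python3 -m jog '[[[-1,2,40,0,0,0,-0.4],[-2,4,80,0,0,0.01,-0.4],[-3,5,115,0,0,0.013,-0.4],[-3,5,130,0,0,0.013,-0.4],[-3,5,130,0,0,0.013,-0.4]]]'; python3 -c "
from h import *
go((517,28,37.5),30.3,0)"
```

```text
time: 23.5
position: [515.5, 24.4, 58.4]
tcp_rot: [0.966, 0.258, -0.002, 0.0]
wrist_force: [0.2, -0.3, 0.3]
width: 65.6
grasp_force: 0.0
tcp [517.   28.   37.5] shift [ 3.2 -2.4 20.9] rv [-0.     0.004 -0.008]
```

```bash
python3 -m jog '[[[1,-1,8,0,0,-0.004,-0.4],[3,-2,16,0,0,-0.008,-0.4],[3,-2,20,0,0.004,-0.008,-0.4],[3,-2,20.5,0,0.004,-0.008,-0.4],[3,-2,20.5,0,0.004,-0.008,0.2],[3,-2,20.5,0,0.004,-0.008,0.7],[3,-2,20.5,0,0.004,-0.008,1],[3,-2,20.5,0,0.004,-0.008,1],[3,-2,20.5,0,0.004,-0.008,1]]]'; python3 -m jog '[[[0,0,0,0,0,0,1],[0,0,0,0,0,0,1]]]'
```

```text
time: 24.4
position: [519.1, 28.7, 40.2]
tcp_rot: [0.965, 0.262, 0.003, -0.0]
wrist_force: [-0.4, 0.1, -0.3]
width: 29.9
grasp_force: 0.0
time: 24.6
position: [519.1, 28.6, 40.0]
tcp_rot: [0.965, 0.262, 0.003, -0.0]
wrist_force: [0.5, -0.4, 0.3]
width: 13.8
grasp_force: 11.7
```

```bash
python3 -m jog '[[[0,0,0,0,0,0,0.4],[0,0,0,0,0,0,0.4],[0,0,1.5,0,0,0,0.4],[0,0,2.5,0,0,0,0.4],[0,0,2.5,0,0,0,1],[0,0,2.5,0,0,0,1],[0,0,2.5,0,0,0,1],[0,0,2.5,0,0,0,1],[0,0,2.5,0,0,0,1]]]'; python3 -m jog '[[[0,0,-5,0,0,0,1],[0,0,-20,0,0,0,1],[0,0,-50,0,0,0,1],[0,0,-85,0,0,0,1],[0,0,-110,0,0,0,1],[0,0,-110,0,0,0,1]]]'; python3 -c "
from h import *
go((434.5,360.7,150),-7.7,0);print(state()['joint_pos'].round(2))"
```

```text
time: 25.5
position: [519.0, 28.7, 37.5]
tcp_rot: [0.965, 0.262, 0.003, -0.0]
wrist_force: [0.1, 0.6, -0.6]
width: 13.8
grasp_force: 30.0
time: 26.1
position: [521.0, 28.4, 151.2]
tcp_rot: [0.965, 0.262, 0.007, 0.0]
wrist_force: [1.5, -0.2, 0.1]
width: 13.4
grasp_force: 30.0
tcp [434.5 360.7 150. ] shift [  93.4 -330.4    0.9] rv [ 0.    -0.014  0.664]
[-0.26  0.5   0.24  1.89 -0.17  0.75 -0.96]
```

```bash
python3 -m jog '[[[12,-40,0,0,-0.01,0.08,1],[24,-80,0,0,-0.01,0.16,1],[36,-120,0,0,-0.01,0.24,1],[48,-165,0,0,-0.01,0.33,1],[60,-210,0,0,-0.01,0.42,1],[72,-250,0,0,-0.01,0.51,1],[84,-290,0,0,-0.01,0.6,1],[93,-330,0,0,-0.014,0.664,1],[93,-330,0,0,-0.014,0.664,1],[93,-330,0,0,-0.014,0.664,1]]]'; python3 - <<'E'
from h import *
np.set_printoptions(precision=1,suppress=True)
go((436,360.5,60),-7.7,0)
c=grab('wrist'); pickle.dump(c,open('cap7.pkl','wb')); d={n:grab(n) for n in('scene','side')}
im=[cv2.resize(c['img'],(400,300)),cv2.resize(d['scene']['img'][120:240,300:460],(400,300))]
cv2.imwrite('pics/tray.png',np.hstack(im))
A=cloud(c,np.ones((384,512),bool)); print(c['state']['position'])
t=A[(A[:,2]>8)&(A[:,2]<16)&(A[:,1]>290)&(A[:,0]<570)]; print(len(t),t.min(0),t.max(0),cv2.minAreaRect(t[:,:2].astype(np.float32)))
s=A[(A[:,2]>125)&(A[:,2]<170)&(A[:,0]>460)&(A[:,0]<540)&(abs(A[:,1]-355)<40)]; print('spoon',len(s),s.min(0),s.max(0)) if len(s) else 0
E
```

```text
time: 27.1
position: [430.4, 360.8, 146.3]
tcp_rot: [0.998, -0.065, -0.005, 0.002]
wrist_force: [0.9, -0.4, -1.2]
width: 13.7
grasp_force: 30.0
tcp [436.  360.5  60. ] shift [ 6.4 -0.8 86.3] rv [0. 0. 0.]
[430.4 360.8 146.3]
2125 [315.3 298.5   8.1] [550.7 423.2  14.5] ((431.0497741699219, 363.092041015625), (100.33016204833984, 229.3175048828125), 82.2548828125)
spoon 4428 [460.  332.1 143. ] [510.5 374.7 155.3]
```

View pics/tray.png

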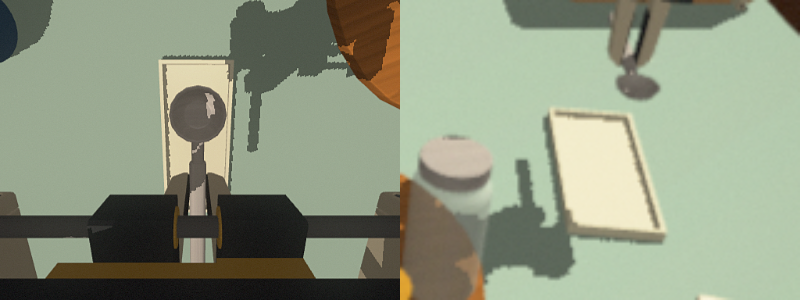

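The tray picture shows the spoon hanging level and parallel to the tray, with its bowl at (197,113) over the tray's far half. Lowering it.

```bash
python3 -c "
from h import *
go((438,361.5,22),-7.7,0)"; python3 -m jog '[[[3,-1,25,0,0,0,1],[6,-1,55,0,0,0,1],[8,-1,90,0,0,0,1],[8,-1,115,0,0,0,1],[8,-1,124,0,0,0,1],[8,-1,124,0,0,0,1]]]'; python3 -c "
from h import *
go((438,361.5,8),-7.7,0)"
```

```text
tcp [438.  361.5  22. ] shift [  6.1  -4.6 125.3] rv [ 0.004  0.008 -0.002]
time: 27.85
position: [438.9, 358.3, 22.8]
tcp_rot: [0.998, -0.068, -0.005, 0.002]
wrist_force: [-0.5, -0.1, -0.7]
width: 13.6
grasp_force: 30.0
tcp [438.  361.5   8. ] shift [-1.2 -3.1 14.8] rv [ 0.004  0.01  -0.002]
```

```bash
python3 -m jog '[[[0,-1.5,5,0,0.005,0,1],[-1,-3,10,0.004,0.01,0,1],[-1,-3,12,0.004,0.01,0,1],[-1,-3,12,0.004,0.01,0,1],[-1,-3,13,0.004,0.01,0,1],[-1,-3,13,0.004,0.01,0,1]]]'; python3 -m jog '[[[0,0,1,0,0,0,1],[0,0,1,0,0,0,1]]]'; python3 -m jog '[[[0,0,1,0,0,0,1],[0,0,1,0,0,0,1]]]'
```

```text
time: 28.45
position: [438.3, 363.2, 10.9]
tcp_rot: [0.998, -0.067, 0.001, -0.001]
wrist_force: [0.7, -0.5, -0.3]
width: 13.3
grasp_force: 30.0
time: 28.65
position: [438.2, 363.1, 9.6]
tcp_rot: [0.998, -0.067, 0.001, -0.001]
wrist_force: [-0.3, 0.5, -0.8]
width: 13.3
grasp_force: 30.0
time: 28.85
position: [438.1, 363.0, 8.5]
tcp_rot: [0.998, -0.067, 0.001, -0.001]
wrist_force: [-0.3, -0.2, -1.3]
width: 13.5
grasp_force: 30.0
```

```bash
python3 -m jog '[[[0,0,1,0,0,0,1],[0,0,1,0,0,0,1]]]'; python3 -m jog '[[[0,0,0.7,0,0,0,1],[0,0,0.7,0,0,0,1]]]'
```

```text
time: 29.05
position: [438.2, 363.1, 7.6]
tcp_rot: [0.998, -0.067, 0.001, -0.001]
wrist_force: [-0.3, -0.1, -1.1]
width: 13.5
grasp_force: 30.0
time: 29.25
position: [438.2, 363.2, 7.4]
tcp_rot: [0.998, -0.067, 0.001, -0.001]
wrist_force: [-1.2, -1.5, 3.3]
width: 13.8
grasp_force: 30.0
```

Contact. Open a little, then lift straight up.

```bash
python3 -m jog '[[[0,0,0,0,0,0,0.6],[0,0,0,0,0,0,0.4],[0,0,0,0,0,0,0.35],[0,0,0,0,0,0,0.35]]]'; python3 -m jog '[[[0,0,-8,0,0,0,0.35],[0,0,-25,0,0,0,0.35],[0,0,-60,0,0,0,0.35],[0,0,-110,0,0,0,0.35],[0,0,-150,0,0,0,0.35],[-30,0,-180,0,0,0,0.35],[-30,0,-180,0,0,0,0.35]]]'; python3 - <<'E'
from h import *
np.set_printoptions(precision=1,suppress=True)
d={n:grab(n) for n in('scene','side','wrist')}
c=d['wrist']; A=cloud(c,np.ones((384,512),bool)); s=A[(A[:,0]>330)&(A[:,0]<530)&(abs(A[:,1]-362)<42)&(A[:,2]<30)]; print(s.max(0))
m=green(d['scene']); P=cloud(d['scene'],m); t=P[abs(P[:,2]-88)<3]; print('cup rim',(t.min(0)+t.max(0))/2,np.ptp(t,0))
im=[cv2.resize(d['scene']['img'],(400,300)),cv2.resize(c['img'],(400,300))]
cv2.imwrite('pics/final.png',np.hstack(im)); print(state()['time'])
E
```

```text
time: 29.65
position: [438.1, 363.1, 6.8]
tcp_rot: [0.998, -0.067, 0.001, -0.001]
wrist_force: [-0.4, 0.4, 0.3]
width: 29.7
grasp_force: 0.0
time: 30.35
position: [406.9, 369.5, 191.4]
tcp_rot: [0.998, -0.065, 0.002, -0.005]
wrist_force: [0.5, 0.3, -0.5]
width: 30.1
grasp_force: 0.0
[530.  404.   17.6]
cup rim [ 401.3 -366.1   87.3] [60.  61.2  4.6]
30.5
```

View pics/final.png

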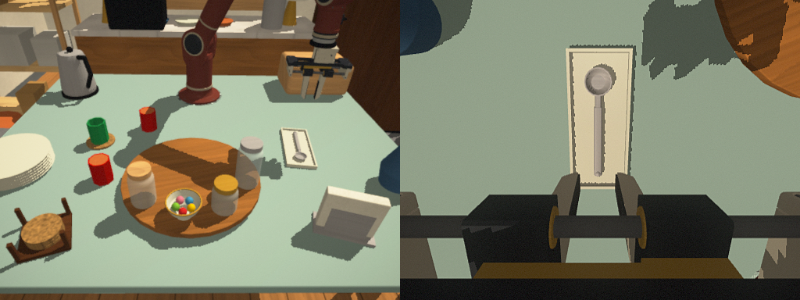

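The final picture shows the spoon lying flat inside the tray (right, (600,120)) and the cup upright on the coaster (left, (98,133)). The jars and the dish are undisturbed.

```bash
python3 -c "
from cell import *
print(job_done())"
```

```text
the job is handed in; nothing more can be done
None
```

The job is handed in at about 30.5 s of the 72 s allowed: the green cup stands mouth-up within about 3 mm of the coaster's centre, the spoon lies flat in the tray, and in the last pictures the jars and candy dish look undisturbed.

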